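# Clamp a holographic plate by its star-wheel adjuster

## Task

Take the red-handled key out of its wooden stand and, poking its blade through the narrow slot in the top of the grey housing, push the hidden star wheel round stroke by stroke, a tooth or so at a time, until the orange sprung pad has closed on the framed plate; then give it about one tooth more so that the plate is held, but never drive the pad's spring to its stop, never force the key where it lands on a tooth or on the housing (feel for the gap instead), and keep your fingers off the holder and pad. Finally put the key back in its stand, upright and with its collar down on the wood, and do not tip the plate or knock over the bottles or the beaker.

Things in the scene. Friction and masses are not known exactly. Their poses are not given: they have to be found in the camera images.
- holder: Plate holder fixed to the table, z up: aluminium base 160 (x) x 200 (y) x 12 mm, its origin on the table, 15 mm towards +y from the base's centre. Along its y axis stand a grey housing (100 mm in x, 60 mm in y, centred at y = -85 mm, top 100 mm above the table), the orange sprung pad, the framed plate and a blue jaw.
- slot (a point): Centre of the access slot, on the top face of the grey housing, 100 mm above the table; axes as the holder's. The slot is 36 mm long (x) and 14 mm wide (y), through a 6 mm thick top: too narrow for fingers, and long enough for strokes of about one tooth.
- axle (a point): Centre of the brass star wheel hidden in the housing, 48 mm straight below the slot; its axle is the holder's y. Tooth tips at 36 mm radius, roots at 22 mm; 10 straight radial teeth 9 mm thick and 10 mm wide, 22.6 mm from tooth to tooth along the tips. Where the teeth stand at the start is not known. Friction holds the wheel where it is left. Pressing on it with over 20 N spoils it.
- tooth_top (a point): Point 12 mm below the middle of the slot that the tooth tips pass (roots lie 14 mm lower); fixed to the housing, axes as the holder's. Pushing a tooth here towards holder +x tightens: pad and plunger go 4 mm towards the plate per tooth; pushing towards -x loosens. It takes about 8 to 11 N.
- pad (a joint): How far the orange pad (36 mm disc) is pushed back on its spring, in m: 0 free, growing as it presses on the plate, 0.014 at its stop. The spring is 1.5 N per mm. The job asks for about 0.006 (0.003 to 0.010); more than 0.0125 at any time is over-tightened.
- pad_face (a point): Centre of the orange pad's face that meets the plate, 52 mm above the table; it moves along holder +y. At the start it is about 3 to 12 mm short of the plate.
- plate_mid (a point): Centre of the framed glass plate to be clamped: loose, black frame 130 x 14 x 105 mm standing on the holder's base, z up, 14 mm thick along its y axis (faces 7 mm either side of this point). It stands 1 mm clear of the blue jaw; the pad pushes it against that.
- jaw (a point): Point on the fixed blue jaw's face, opposite the pad, 52 mm above the table; the jaw's top is 87 mm above the table.
- key_grip (a point): Centre of the key's red handle, 22 mm (key x) by 26 mm (key y) by 46 mm tall; key z points up. Below it a dark collar 30 x 30 x 6 mm, underside 29 mm below this point, then a straight steel blade. Key 117 mm long in all, mass about 0.14 kg. It starts standing in the stand, blade down.
- key: The whole key (red handle, dark collar, steel blade); its origin is the end of the blade, z up the handle. Let it down slowly: landing on a tooth, it meets a stop about 12 to 18 mm below the housing's top, and must be lifted and tried a few mm along the slot.
- key_tip (a point): End of the key's blade, 94 mm below the handle's centre, 65 mm below the collar's underside. Blade 6 mm thick (key x) by 9 mm wide (key y), the last 8 mm slimmer (4 x 7 mm). It goes through the slot upright, with key x (either way) along the slot's length; about 22 mm deep it reaches well between the teeth.
- key_collar (a point): Centre of the underside of the key's collar, axes as the key's; it rests on the stand's top.
- stand_top (a point): Centre of the top face of the wooden key stand: a fixed block 70 x 70 x 75 mm with a pocket in the middle, 14 mm (stand x) by 17 mm (stand y) and 70 mm deep. The key hangs in it by its collar, key x along stand x (a half turn does not matter).
- bottle_white: White bottle with a black cap, 64 mm across, 170 mm tall, loose; origin at its underside, z up.
- bottle_amber: Amber bottle with a black cap, 60 mm across, 150 mm tall, loose; origin at its underside, z up.
- beaker: Clear open beaker, 70 mm across, 85 mm tall, loose; origin at its underside, z up.
Not all that is in view belongs to the job. Several things have the shape of the key; the one meant has the colours described above. What is shaped like the part that bears plate_mid but yellow is not meant.

How it is judged (in metres and radians):
On the way, in this order (a step that is already met when the one before it is completed fails the run):
1. the key is lifted clear of its stand (z of key_collar in the frame of stand_top above 0.06 m), for 0.1 s.
2. the key's blade is down through the slot (z of key_collar in the frame of slot below 0.052 m and horizontal distance between key_collar and slot below 0.024 m), for 0.05 s.
3. the pad is squeezed against the plate (value of joint pad above 0.003 m), for 0.2 s.
At the end, for the whole second after the job is handed in: The pad presses on the plate with its spring pushed back 3 to 10 mm, the plate upright (within 0.1 rad), the key upright (within 0.1 rad) in its stand with its collar on the wood (within 4 mm in height and 12 mm sideways), bottles and beaker standing (value of joint pad between 0.003 and 0.01 m and angle between each of plate_mid, key_grip's own z axis and vertical below 0.1 rad and horizontal distance between key_collar and stand_top below 0.012 m and z of key_collar in the frame of stand_top below 0.004 m and angle between each of bottle_white, bottle_amber, beaker's own z axis and vertical below 0.3 rad); the robot touches nothing.
It fails at once if the pad's spring was driven to its stop (over 12.5 mm) (value of joint pad above 0.0125 m).
It fails at once if the fingers pressed on the holder, its plunger or its pad with over 8 N (contact force between the fingers and holder above 8 N).
It fails at once if the key was forced against the wheel or housing with over 20 N (contact force between key and holder above 20 N).
It fails at once if the plate was tipped (angle between plate_mid's own z axis and vertical above 0.25 rad).
It fails at once if a bottle or the beaker was knocked over (angle between any of bottle_white, bottle_amber, beaker's own z axis and vertical above 0.5 rad).
It also fails if it takes over 72 s, if anything falls off the work surface, if the arm or the gripper's body presses on something with over 40 N, if the wrist force passes 120 N, or if a joint passes its speed limit or range.

## Robot

A 6-joint arm with a two-finger parallel gripper is mounted at the origin on the work surface. World frame = base frame: x ahead of the robot, y to its left, z up, the work surface at z = 0. Lengths are in mm, angles in rad, forces in N, time in s.
With the tool pointing down it reaches from about 350 to 875 mm from the base axis. Payload 4.2 kg.
Tool frame: the origin (TCP) lies between the finger pads; the fingertips stand 11 mm ahead of it and the grasp point (between the pads) lies 8 mm behind it; z points along the fingers, y is the direction in which the jaws open and shut (so a half turn about z gives the same grasp; the last joint's range is limited). The gripper opens to 85 mm and grips with 20 to 120 N. Pads are 22 mm wide; open, the fingers measure 114 mm over their backs; the gripper's body (76 mm by 85 mm) begins 54 mm behind the grasp point. The pads swing forward as they close: fully open they stand 13 mm farther back than shut.
Start: joints at [-0.889, 0.385, 0.008, 0, -1.194, -0.259], TCP at [256.46, -569.937, 242.312] pointing down, gripper open.
Joint ranges: [-3.14, 3.14], [-1.21, 2.06], [-1.07, 1.41], [-3.16, 2.05], [-2.99, -0.16], [-3.1, 3.1]. Speed limits (rad/s): [2.79, 2.79, 3.14, 3.14, 3.14, 3.14].

## Interface

Orientations are given as a unit quaternion [x, y, z, w].
In Python, from bench import * gives the robot as it stands.
- The arm moves only by the tool servo_tool, never from a script. Its argument "rows" is a list of rows, each a list of 7 numbers: the opening, from 0 (shut) to 1 (fully open), then the shift along the tool's x, y, z in cm, then the turn, a rotation vector about the tool's x, y, z in degrees. A call has 1 to 12 rows; each row shifts and turns the commanded pose from where the row before left it, along the tool's axes as they then stand; what a row does not reach is not made up. A row lasts 1/10 s, in which the tool goes at most 50 mm and 8.59 degrees, less where a joint would pass 70% of its speed; a pose out of reach is approached as far as the arm can. A call is refused whole if a number of a shift passes 5 or a number of a turn 8.59, either way. A call with a gripper value outside its range is refused whole. The fingers move at their own pace and stop on an object; the grip force is fixed at half the most. Time passes only in rows, so rows that do not move let the fingers close. It gives the time, the measured TCP pose, the force and the opening at its end, in the units of the state.
- read_state(): the state, without advancing time (a new reading comes with each control period).
- get_image(name): name is "side" or "top"; returns a dict with "image" (400x640x3 uint8, red, green, blue), "mtx" (3x3 intrinsics, pixels), "extrinsics" (4x4, takes a point from camera to world coordinates). Camera axes: x right, y up, looking along -z (the intrinsics and any distortion apply to the point x, -y, -z); pixel columns grow to the right and rows downward; lengths in mm; the calibration is good to about 2 mm. A picture is of the moment at which its call begins. There is no depth.
- job_done(): hands the job in, once; it reports no verdict.
The state is a dict: "clock": time; "joints": joint angles; "joint_vel": joint speeds; "joint_efforts": joint torques, N m; "position": TCP position; "ee_rot": TCP orientation; "contact_force": force on the tool from outside, world axes, zero at the start; "wrist_torque": the same for the moment, N m; "gripper_width": finger opening in mm.
Only numpy, scipy, OpenCV 4.12 (cv2) and the standard library are available. Lean on these libraries where they do the work, as an engineer would, in place of code of your own. Each camera call takes 0.05 s, during which the arm holds its last target. There are 200 camera calls.

## Working session

There is one attempt and no reset: what is moved stays moved. The work goes in short steps, Python scripts to look and compute and a tool call to move; the robot and the scene stay as the last step left them, time stands still between calls to the robot, and variables do not carry over. Pictures are saved under pics/ and viewed, about 8 in all and at most 12, crops included, and the job is handed in when it is done.

Besides the shell and the picture viewer there is one more tool, called after "Emit:" as name(argument=value, ...), one argument or row to a line, values as JSON. servo_tool: Moves the arm, as the interface text tells. Its arguments: {"type":"object","properties":{"rows":{"type":"array","items":{"type":"array","items":{"type":"number"}}}},"required":["rows"]}

```bash
mkdir -p pics; ls
python3 - <<'E'
from bench import *
import cv2,numpy as np,pickle
d={}
for n in("side","top"):
    g=get_image(n);d[n]=g
    cv2.imwrite(f"pics/{n}0.png",cv2.cvtColor(np.array(g["image"]),cv2.COLOR_RGB2BGR))
    print(n,{k:np.round(np.array(v),3).tolist() for k,v in g.items() if k!="image"})
pickle.dump(d,open("d0.pkl","wb"))
s=read_state();print(s)
E
```

```text
pics
side {'mtx': [[437.852, 0.0, 322.051], [0.0, 437.852, 213.39], [0.0, 0.0, 1.0]], 'extrinsics': [[-0.789, 0.469, -0.396, 183.06], [-0.614, -0.589, 0.525, 563.587], [0.013, 0.658, 0.753, 786.786], [0.0, 0.0, 0.0, 1.0]]}
top {'mtx': [[365.259, 0.0, 317.873], [0.0, 365.259, 201.088], [0.0, 0.0, 1.0]], 'extrinsics': [[0.01, 0.995, -0.099, 459.731], [-1.0, 0.011, 0.009, 95.754], [0.01, 0.099, 0.995, 885.148], [0.0, 0.0, 0.0, 1.0]]}
{'clock': 0.1, 'joints': array([-8.89386627e-01,  3.85434273e-01,  6.76978731e-03, -4.40156836e-04,
       -1.19402868e+00, -2.58601788e-01]), 'joint_vel': array([-4.71351305e-04, -5.89711414e-04,  3.23177352e-03,  2.97673084e-03,
        7.10096520e-05,  1.15214652e-03]), 'joint_efforts': array([-1.28934571e-03, -3.93316913e+01,  1.88928884e+01,  4.19798478e+00,
       -2.61266476e-03, -4.75672152e-06]), 'position': array([ 256.25955232, -569.49080144,  241.36045887]), 'ee_rot': array([-2.09753349e-01,  9.77753850e-01,  9.38222244e-04, -2.47147063e-04]), 'contact_force': array([ 0.62634118, -0.46168959, -0.00982888]), 'wrist_torque': array([-0.02750692, -0.02602455,  0.03842894]), 'gripper_width': 84.99500645246953}
```

View pics/top0.png

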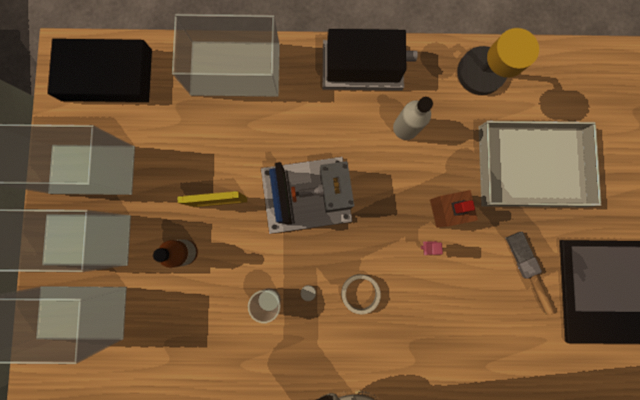

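View pics/side0.png

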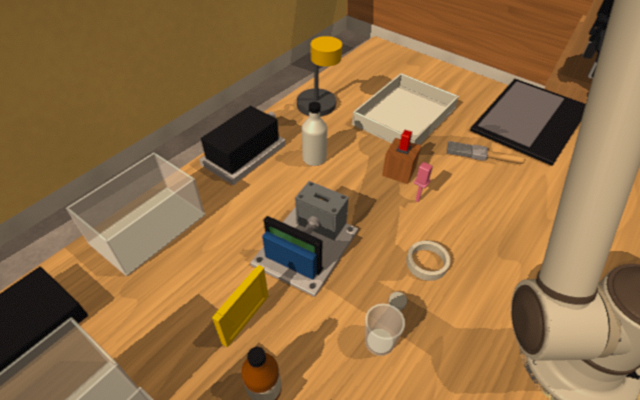

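Top view: housing with its slot at about (338,186), stand and red handle at about (458,208), white bottle (410,120), amber (177,252), beaker (264,306). Pink and grey decoys lie near the stand. Zooming for corners.

```bash
cat > h.py <<'E'
import numpy as np,cv2,pickle
def ray(g,u,v):
    K=np.array(g["mtx"]);E=np.array(g["extrinsics"])
    d=np.linalg.solve(K,[u,v,1.]);return E[:3,3],E[:3,:3]@[d[0],-d[1],-d[2]]
def onz(g,u,v,z):
    o,d=ray(g,u,v);return o+d*(z-o[2])/d[2]
def tri(g1,p1,g2,p2):
    A=np.zeros((3,3));b=np.zeros(3);L=[]
    for g,p in((g1,p1),(g2,p2)):
        o,d=ray(g,*p);d=d/np.linalg.norm(d);P=np.eye(3)-np.outer(d,d);A+=P;b+=P@o;L.append((o,P))
    x=np.linalg.solve(A,b);return x,[np.linalg.norm(P@(x-o)) for o,P in L]
def proj(g,X):
    K=np.array(g["mtx"]);E=np.array(g["extrinsics"])
    c=E[:3,:3].T@(np.array(X)-E[:3,3]);p=K@[c[0],-c[1],-c[2]];return p[:2]/p[2]
E
python3 - <<'E'
from h import *
d=pickle.load(open("d0.pkl","rb"))
def crop(n,x,y,w,h,s):
    return cv2.resize(cv2.cvtColor(np.array(d[n]["image"]),cv2.COLOR_RGB2BGR)[y:y+h,x:x+w],None,fx=s,fy=s,interpolation=cv2.INTER_CUBIC)
a=np.hstack([crop("top",310,150,55,70,5),crop("top",425,180,65,55,5)[:275].repeat(1,0) if 0 else cv2.copyMakeBorder(crop("top",425,180,65,55,5),0,75,0,0,0)])
b=np.hstack([crop("side",290,175,65,50,5),crop("side",380,125,50,50,5)])
w=max(a.shape[1],b.shape[1])
f=lambda i:cv2.copyMakeBorder(i,0,0,0,w-i.shape[1],0)
cv2.imwrite("pics/z.png",cv2.convertScaleAbs(np.vstack([f(a),f(b)]),alpha=1.5))
E
```

```text
(no output)
```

View pics/z.png

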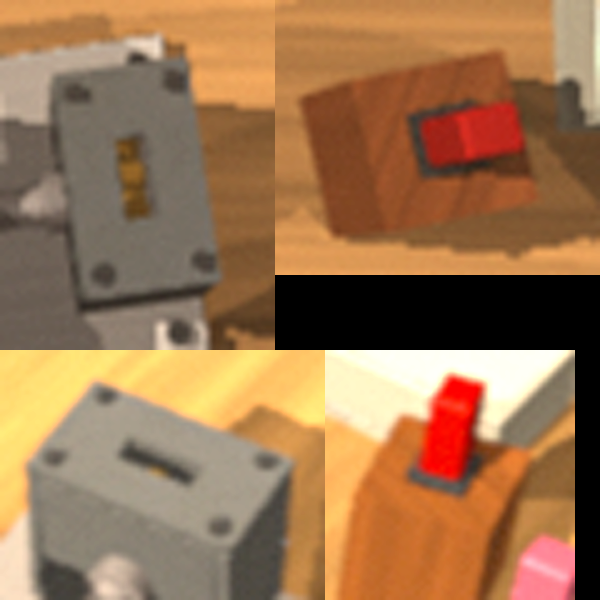

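Run:
```python
from h import *
d=pickle.load(open("d0.pkl","rb"));T,S=d["top"],d["side"]
np.set_printoptions(precision=1,suppress=True)
t=lambda x,y,x0,y0,ox=0,oy=0:(x0+(x-ox)/5-.4,y0+(y-oy)/5-.4)
ht=[onz(T,*t(*p,310,150),100) for p in [(52,74),(187,60),(218,285),(83,303)]]
hs=[onz(S,*t(*p,290,175,0,350),100) for p in [(98,383),(293,462),(228,548),(30,465)]]
st=[onz(T,*t(*p,425,180,275),75) for p in [(362,80),(502,52),(536,200),(389,228)]]
sl=[onz(T,*t(*p,310,150),100) for p in [(117,138),(142,135),(152,215),(127,220)]]
for n,c in(("houseT",ht),("houseS",hs),("stand",st),("slotT",sl)):
    c=np.array(c);print(n,c.mean(0),"edges",[(round(np.hypot(*e[:2])),round(np.degrees(np.arctan2(e[1],e[0])),1)) for e in np.roll(c,-1,0)-c])
print("slotS",onz(S,*t(160,463,290,175,0,350),100))
print("slot tri",tri(T,t(135,178.5,310,150),S,t(161,464,290,175,0,350)))
print("key top tri",tri(T,t(490,130,425,180,275),S,t(460,391,380,125,325,350)))
print("keytop T",onz(T,*t(490,130,425,180,275),127),"S",onz(S,*t(460,391,380,125,325,350),127))
print("collarS",onz(S,*t(446,473,380,125,325,350),80))
for n,p,z in(("wb",(426,104),170),("beaker",(264,306),0)):print(n,onz(T,*p,z))
print("axes tool",__import__("scipy.spatial.transform",fromlist=["x"]).Rotation.from_quat([-2.09753349e-01,9.77753850e-01,0,0]).as_matrix())
```

```text
houseT [571.8  48.7 100. ] edges [(59, np.float64(-83.3)), (99, np.float64(-172.1)), (59, np.float64(98.2)), (101, np.float64(8.1))]
houseS [573.   48.4 100. ] edges [(97, np.float64(-171.2)), (57, np.float64(97.5)), (96, np.float64(9.1)), (58, np.float64(-81.4))]
stand [ 528.9 -226.6   75. ] edges [(65, np.float64(-78.1)), (68, np.float64(-168.8)), (67, np.float64(101.2)), (67, np.float64(9.0))]
slotT [573.1  49.  100. ] edges [(11, np.float64(-82.4)), (35, np.float64(-172.7)), (11, np.float64(102.0)), (36, np.float64(7.2))]
slotS [573.4  48.7 100. ]
slot tri (array([572.5,  48.8, 100.1]), [np.float64(0.1742724499161775), np.float64(0.17427244991607324)])
key top tri (array([ 528.6, -223.6,  128. ]), [np.float64(0.10368886152776517), np.float64(0.10368886152791425)])
keytop T [ 528.7 -224.   127. ] S [ 529.  -224.9  127. ]
collarS [ 526.1 -221.1   80. ]
wb [ 730.7 -127.6  170. ]
beaker [296.8 213.1   0. ]
axes tool [[-0.9 -0.4  0. ]
 [-0.4  0.9  0. ]
 [-0.   0.  -1. ]]
```

Emit:
servo_tool(
  rows=[
    [1, -4.33, 2.26, 0.9, 0, 0, 0],
    [1, -4.33, 2.26, 0.9, 0, 0, 0],
    [1, -4.33, 2.26, 0.9, 0, 0, 0],
    [1, -4.33, 2.26, 0.9, 0, 0, 0],
    [1, -4.33, 2.26, 0.9, 0, 0, 0],
    [1, -4.33, 2.26, 0.9, 0, 0, 0],
    [1, -4.33, 2.26, 0.9, 0, 0, 0],
    [1, -4.33, 2.26, 0.9, 0, 0, 0],
    [1, -4.33, 2.26, 0.9, 0, 0, 0],
    [1, 0, 0, 0, 0, 0, -8.5],
    [1, 0, 0, 0, 0, 0, -8.5],
    [1, 0, 0, 0, 0, 0, -8.5],
  ],
)

```text
clock: 1.3
position: [528.4, -223.7, 160.6]
ee_rot: [-0.424, 0.906, 0.0, -0.001]
contact_force: [-0.1, 0.3, 0.1]
gripper_width: 85.7
```

Emit:
servo_tool(
  rows=[
    [1, 0, 0, 0, 0, 0, -8.5],
    [1, 0, 0, 0, 0, 0, -8.5],
    [1, 0, 0, 0, 0, 0, -8.5],
    [1, 0, 0, 0, 0, 0, -8.5],
    [1, 0, 0, 0, 0, 0, -8.5],
    [1, 0, 0, 0, 0, 0, -8.5],
    [1, 0, 0, 0, 0, 0, 0],
    [1, 0, 0, 0, 0, 0, 0],
    [1, 0, 0, 0, 0, 0, 0],
  ],
)

```text
clock: 2.2
position: [528.3, -224.5, 161.1]
ee_rot: [0.769, -0.639, -0.0, 0.0]
contact_force: [0.1, 0.2, -0.6]
gripper_width: 85.7
```

```bash
cat >> h.py <<'E'
from scipy.spatial.transform import Rotation as R
def state(target=None,yaw=None):
    from bench import read_state
    s=read_state();np.set_printoptions(precision=2,suppress=True)
    M=R.from_quat(s["ee_rot"]).as_matrix();p=s["position"]
    print("t",round(s["clock"],2),"pos",p,"yaw tooly",round(np.degrees(np.arctan2(M[1,1],M[0,1])),2),"z",M[:,2],"F",s["contact_force"],"w",round(s["gripper_width"],2),"j6",round(s["joints"][5],2))
    if target is not None: print("tool shift cm",M.T@(np.array(target)-p)/10)
    return s,M
E
python3 - <<'E'
from h import *
state([528.7,-224.3,95])
d=pickle.load(open("d0.pkl","rb"));T=d["top"];im=np.array(T["image"]).astype(np.float32)
a=np.radians(8.2);c=np.array([572.7,48.8])
for s in np.arange(-22,23,1.5):
    v=[cv2.remap(im,*[np.float32([[q]]) for q in proj(T,[c[0]+np.cos(a)*s-np.sin(a)*w,c[1]+np.sin(a)*s+np.cos(a)*w,100])],cv2.INTER_LINEAR)[0,0] for w in(-2,0,2)]
    print(s,np.mean(v,0).round())
E
```

```text
t 2.2 pos [ 528.26 -224.51  161.13] yaw tooly -169.4 z [-0.  0. -1.] F [ 0.08  0.21 -0.63] w 85.71 j6 0.3
tool shift cm [-0.01 -0.05  6.61]
-22.0 [77. 73. 64.]
-20.5 [78. 73. 65.]
-19.0 [76. 70. 60.]
-17.5 [70. 58. 44.]
-16.0 [66. 49. 29.]
-14.5 [64. 44. 20.]
-13.0 [65. 45. 20.]
-11.5 [66. 45. 20.]
-10.0 [67. 47. 21.]
-8.5 [71. 50. 22.]
-7.0 [73. 51. 23.]
-5.5 [72. 50. 23.]
-4.0 [67. 46. 21.]
-2.5 [74. 51. 22.]
-1.0 [82. 56. 23.]
0.5 [91. 63. 26.]
2.0 [94. 65. 27.]
3.5 [96. 66. 27.]
5.0 [94. 66. 27.]
6.5 [83. 58. 26.]
8.0 [73. 51. 24.]
9.5 [65. 47. 23.]
11.0 [68. 48. 23.]
12.5 [68. 48. 22.]
14.0 [68. 47. 22.]
15.5 [64. 45. 22.]
17.0 [63. 49. 32.]
18.5 [66. 57. 47.]
20.0 [73. 67. 59.]
21.5 [77. 72. 64.]
```

The wheel shows a bright tooth tip at about s=+4.6 mm along the slot, so there is a gap near s=-7. Lowering and gripping.

Emit:
servo_tool(
  rows=[
    [1, 0, 0, 2.0, 0, 0, 0],
    [1, 0, -0.05, 2.0, 0, 0, 0],
    [1, 0, 0, 1.5, 0, 0, 0],
    [1, 0, 0, 1.0, 0, 0, 0],
    [0.4, 0, 0, 0, 0, 0, 0],
    [0.3, 0, 0, 0, 0, 0, 0],
    [0, 0, 0, 0, 0, 0, 0],
    [0, 0, 0, 0, 0, 0, 0],
    [0, 0, 0, 0, 0, 0, 0],
    [0, 0, 0, 0, 0, 0, 0],
    [0, 0, 0, 0, 0, 0, 0],
  ],
)

```text
clock: 3.3
position: [529.5, -224.6, 97.2]
ee_rot: [0.77, -0.638, 0.001, -0.0]
contact_force: [-1.4, 1.1, 5.6]
gripper_width: 21.2
```

Run:
```python
from h import *
state([528.7,-224.3,96])
d=pickle.load(open("d0.pkl","rb"))
def crop(n,x,y,w,h,s):
    return cv2.resize(cv2.cvtColor(np.array(d[n]["image"]),cv2.COLOR_RGB2BGR)[y:y+h,x:x+w],None,fx=s,fy=s,interpolation=cv2.INTER_CUBIC)
a=np.hstack([crop("top",260,150,65,80,6),crop("side",255,205,65,80,6)])
cv2.imwrite("pics/pad.png",cv2.convertScaleAbs(a,alpha=2.2))
```

```text
t 3.3 pos [ 529.49 -224.59   97.25] yaw tooly -169.26 z [ 0. -0. -1.] F [-1.39  1.11  5.61] w 21.25 j6 0.31
tool shift cm [-0.04  0.07  0.12]
```

View pics/pad.png

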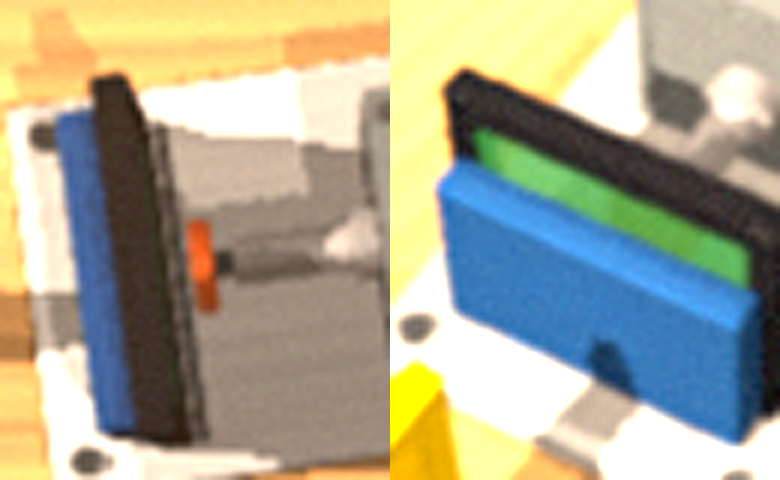

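Run:
```python
from h import *
d=pickle.load(open("d0.pkl","rb"));T=d["top"]
a=np.radians(8.2);c=np.array([572.7,48.8]);ex=np.array([np.cos(a),np.sin(a)]);ey=np.array([-np.sin(a),np.cos(a)])
t=lambda x,y:(260+x/6-.42,150+y/6-.42)
def hol(X,Y,z):
    p=onz(T,*t(X,Y),z)[:2]-c;return np.round([p@ex,p@ey-85],1)
for n,X,Y,z in[("plate top R edge",127,80,117),("plate top R edge",190,440,117),("plate L",93,90,117),("plate L bottom",134,435,117),("jaw L",55,120,87),("jaw L bot",103,432,87),("plate base line",150,125,12),("base line2",205,435,12),("pad face top",188,222,70),("pad face mid",191,265,70),("pad bot",198,310,60),("pad R",209,222,70),("pad R",217,310,60)]:print(n,hol(X,Y,z))
```

```text
plate top R edge [60.8 27.9]
plate top R edge [-69.   21.8]
plate L [58.8 40.3]
plate L bottom [-64.6  41. ]
jaw L [55.9 58. ]
jaw L bot [-60.5  54.5]
plate base line [64.  27.8]
base line2 [-62.9  21.6]
pad face top [14.4 14.9]
pad face mid [-1.9 15.9]
pad bot [-18.   15.9]
pad R [13.3  7.1]
pad R [-18.9   8.8]
```

Emit:
servo_tool(
  rows=[
    [0, 0, 0, -1.0, 0, 0, 0],
    [0, 0, 0, -2.0, 0, 0, 0],
    [0, 0, 0, -3.0, 0, 0, 0],
    [0, 0, 0, -3.5, 0, 0, 0],
    [0, 0, 0, 0, 0, 0, 0],
    [0, 0, 0, 0, 0, 0, 0],
    [0, 0, 0, 0, 0, 0, 0],
  ],
)

```text
clock: 4.0
position: [527.7, -224.1, 189.9]
ee_rot: [0.77, -0.638, -0.001, 0.0]
contact_force: [0.2, -1.2, -0.5]
gripper_width: 21.5
```

Run:
```python
from h import *
from bench import *
state([572.7,48.8,192])
g=get_image("side");t=get_image("top");pickle.dump({"side":g,"top":t},open("d1.pkl","wb"))
X=proj(g,[529,-224,180]);print(X,proj(t,[529,-224,180]))
im=cv2.cvtColor(np.array(g["image"]),cv2.COLOR_RGB2BGR)
x,y=int(X[0]),int(X[1]);i=im[max(0,y-30):y+60,x-50:x+50]
cv2.imwrite("pics/held.png",cv2.convertScaleAbs(cv2.resize(i,None,fx=5,fy=5,interpolation=cv2.INTER_CUBIC),alpha=1.4))
```

```text
t 4.0 pos [ 527.73 -224.12  189.95] yaw tooly -169.31 z [-0.  0. -1.] F [ 0.16 -1.16 -0.55] w 21.54 j6 0.31
tool shift cm [-25.98  -9.48  -0.19]
[410.06 114.65] [478.97 203.12]
```

View pics/held.png

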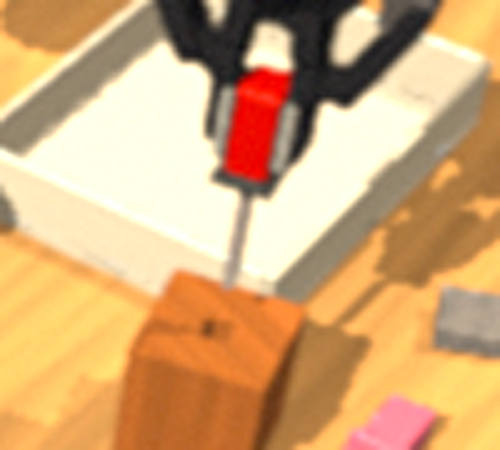

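Run:
```python
from h import *
d=pickle.load(open("d1.pkl","rb"));S=d["side"]
print("pocket S",onz(S,401.2,149.0,75),"tip S at z103",onz(S,406.2,140.6,103),"blade top at 168",onz(S,409,122,168))
for z in (168,103):print(z,proj(S,[528.5,-224.3,z]))
```

```text
pocket S [ 533.99645562 -223.19513211   75.        ] tip S at z103 [ 526.89492434 -226.82510391  103.        ] blade top at 168 [ 523.45501814 -213.59710743  168.        ]
168 [409.46354649 118.9497677 ]
103 [405.09706895 140.85459114]
```

Emit:
servo_tool(
  rows=[
    [0, 0, 0, -1.0, 0, 0, 0],
    [0, -4.34, -1.46, -0.2, 0, 0, 0],
    [0, -4.34, -1.46, -0.2, 0, 0, 0],
    [0, -4.34, -1.46, -0.2, 0, 0, 0],
    [0, -4.34, -1.46, -0.2, 0, 0, 0],
    [0, -4.34, -1.46, 0, 0, 0, 0],
    [0, -4.34, -1.46, 0, 0, 0, 0],
    [0, 0, 0, 0, 0, 0, 2.4],
    [0, 0, 0, 0, 0, 0, 0],
    [0, 0, 0, 0, 0, 0, 0],
    [0, 0, 0, 0, 0, 0, 0],
  ],
)

```text
clock: 5.2
position: [566.4, 46.8, 209.4]
ee_rot: [0.756, -0.654, -0.0, 0.0]
contact_force: [0.5, -1.0, -1.7]
gripper_width: 21.3
```

Run:
```python
from h import *
from bench import *
s,M=state([565.8,47.8,188])
p=s["position"]
g=get_image("side");t=get_image("top");pickle.dump({"side":g,"top":t},open("d2.pkl","wb"))
o=[]
for g_,b in((g,60),(t,60)):
    x,y=proj(g_,[566,48,120]).astype(int);print(x,y)
    im=cv2.cvtColor(np.array(g_["image"]),cv2.COLOR_RGB2BGR)[y-40:y+40,x-35:x+35]
    o.append(cv2.resize(im,None,fx=5,fy=5,interpolation=cv2.INTER_CUBIC))
cv2.imwrite("pics/over.png",cv2.convertScaleAbs(np.hstack(o),alpha=1.6))
```

```text
t 5.2 pos [566.38  46.77 209.37] yaw tooly -171.72 z [-0. -0. -1.] F [ 0.55 -1.03 -1.72] w 21.35 j6 -0.22
tool shift cm [-0.11  0.04  2.14]
324 192
337 186
```

View pics/over.png

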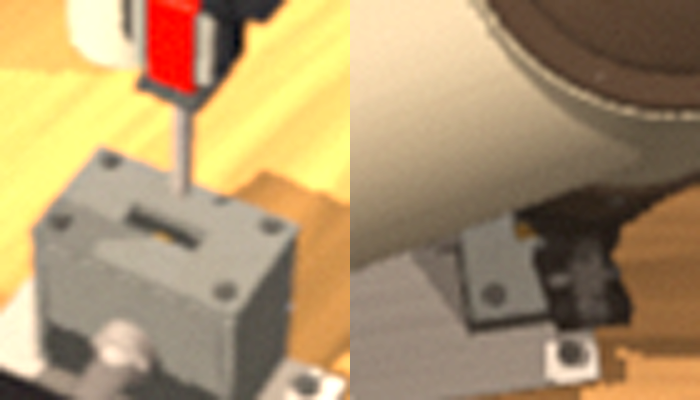

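Run:
```python
from h import *
d=pickle.load(open("d2.pkl","rb"));S=d["side"]
print(proj(S,[566.4,46.8,122]),onz(S,324.8,190,122), "bladetop",proj(S,[566.4,46.8,187]),onz(S,289+185/5-.4,152+103/5-.4,187))
```

```text
[324.90027601 191.0693893 ] [568.48499012  44.44341692 122.        ] bladetop [325.48727712 168.42647278] [559.57135963  55.3055932  187.        ]
```

Emit:
servo_tool(
  rows=[
    [0, -0.11, 0.04, 0.8, 0, 0, 0],
    [0, 0, 0, 0.7, 0, 0, 0],
    [0, 0, 0, 0.1, 0, 0, 0],
    [0, 0, 0, 0.1, 0, 0, 0],
    [0, 0, 0, 0.1, 0, 0, 0],
    [0, 0, 0, 0.1, 0, 0, 0],
    [0, 0, 0, 0.1, 0, 0, 0],
    [0, 0, 0, 0.1, 0, 0, 0],
    [0, 0, 0, 0.1, 0, 0, 0],
    [0, 0, 0, 0.1, 0, 0, 0],
    [0, 0, 0, 0.1, 0, 0, 0],
    [0, 0, 0, 0.1, 0, 0, 0],
  ],
)

```text
clock: 6.5
position: [565.9, 48.7, 184.2]
ee_rot: [0.757, -0.654, 0.0, 0.0]
contact_force: [0.4, -0.5, -0.8]
gripper_width: 21.4
```

Emit:
servo_tool(
  rows=[
    [0, 0, 0, 0.2, 0, 0, 0],
    [0, 0, 0, 0.2, 0, 0, 0],
    [0, 0, 0, 0.2, 0, 0, 0],
    [0, 0, 0, 0.1, 0, 0, 0],
    [0, 0, 0, 0.1, 0, 0, 0],
    [0, 0, 0, 0.1, 0, 0, 0],
    [0, 0, 0, 0.1, 0, 0, 0],
    [0, 0, 0, 0, 0, 0, 0],
  ],
)

```text
clock: 7.3
position: [565.9, 48.7, 174.2]
ee_rot: [0.757, -0.654, -0.0, 0.0]
contact_force: [0.2, 0.1, -0.3]
gripper_width: 21.6
```

Emit:
servo_tool(
  rows=[
    [0, 0, 0, 0.1, 0, 0, 0],
    [0, 0, 0, 0.1, 0, 0, 0],
    [0, 0, 0, 0.1, 0, 0, 0],
    [0, 0, 0, 0.1, 0, 0, 0],
    [0, 0, 0, 0.1, 0, 0, 0],
    [0, 0, 0, 0.1, 0, 0, 0],
    [0, 0, 0, 0.1, 0, 0, 0],
    [0, 0, 0, 0.1, 0, 0, 0],
    [0, 0, 0, 0.1, 0, 0, 0],
    [0, 0, 0, 0, 0, 0, 0],
  ],
)

```text
clock: 8.3
position: [565.8, 48.7, 165.1]
ee_rot: [0.757, -0.654, -0.0, 0.0]
contact_force: [-0.2, -0.4, -1.7]
gripper_width: 21.2
```

Emit:
servo_tool(
  rows=[
    [0, 0.05, -0.1, 0, 0, 0, 0],
    [0, 0, -0.1, 0, 0, 0, 0],
    [0, 0, -0.1, 0, 0, 0, 0],
    [0, 0, -0.1, 0, 0, 0, 0],
    [0, 0, -0.1, 0, 0, 0, 0],
    [0, 0, -0.1, 0, 0, 0, 0],
    [0, 0, -0.1, 0, 0, 0, 0],
    [0, 0, -0.1, 0, 0, 0, 0],
  ],
)

```text
clock: 9.1
position: [571.0, 48.6, 164.8]
ee_rot: [0.756, -0.654, -0.002, 0.003]
contact_force: [-7.8, -0.1, 4.2]
gripper_width: 21.4
```

Emit:
servo_tool(
  rows=[
    [0, 0, -0.12, 0, 0, 0, 0],
    [0, 0, -0.12, 0, 0, 0, 0],
    [0, 0, -0.12, 0, 0, 0, 0],
    [0, 0, -0.12, 0, 0, 0, 0],
    [0, 0, -0.12, 0, 0, 0, 0],
    [0, 0, -0.12, 0, 0, 0, 0],
    [0, 0, -0.12, 0, 0, 0, 0],
  ],
)

```text
clock: 9.8
position: [577.3, 49.4, 164.3]
ee_rot: [0.756, -0.654, -0.004, 0.005]
contact_force: [-10.0, -0.3, 4.8]
gripper_width: 21.2
```

Emit:
servo_tool(
  rows=[
    [0, 0, -0.12, 0, 0, 0, 0],
    [0, 0, -0.12, 0, 0, 0, 0],
    [0, 0, -0.12, 0, 0, 0, 0],
    [0, 0, -0.12, 0, 0, 0, 0],
    [0, 0, -0.12, 0, 0, 0, 0],
    [0, 0, -0.12, 0, 0, 0, 0],
  ],
)

```text
clock: 10.4
position: [583.3, 50.3, 163.0]
ee_rot: [0.756, -0.654, -0.005, 0.006]
contact_force: [-10.5, 0.6, 1.6]
gripper_width: 21.6
```

Emit:
servo_tool(
  rows=[
    [0, 0, -0.12, 0, 0, 0, 0],
    [0, 0, -0.12, 0, 0, 0, 0],
    [0, 0, -0.1, 0, 0, 0, 0],
    [0, 0, 0, 0, 0, 0, 0],
  ],
)

```text
clock: 10.8
position: [586.0, 50.6, 162.3]
ee_rot: [0.756, -0.655, -0.006, 0.007]
contact_force: [-11.9, -1.4, 0.6]
gripper_width: 21.3
```

Run:
```python
from h import *
s,M=state()
print(np.degrees(R.from_quat(s["ee_rot"]).as_rotvec()), s["wrist_torque"])
```

```text
t 10.8 pos [586.02  50.58 162.29] yaw tooly -171.78 z [-0.02 -0.   -1.  ] F [-11.87  -1.39   0.59] w 21.25 j6 -0.21
[ 135.45 -117.28   -0.99] [-0.15  4.01 -0.  ]
```

Emit:
servo_tool(
  rows=[
    [0, 0, 0.3, 0, 0, 0, 0],
    [0, 0, 0.2, -0.2, 0, 0, 0],
    [0, 0, 0, -0.4, 0, 0, 0],
    [0, 0, 0, -0.4, 0, 0, 0],
    [0, 0, 0, -0.5, 0, 0, 0],
    [0, 0, 0, 0, 0, 0, 0],
    [0, 0, 0, 0, 0, 0, 0],
  ],
)

```text
clock: 11.5
position: [588.7, 51.7, 181.0]
ee_rot: [0.757, -0.654, 0.001, -0.001]
contact_force: [-0.4, 0.2, -1.5]
gripper_width: 21.1
```

Run:
```python
from h import *
a=np.radians(8.2)
s,M=state([572.7-8.5*np.cos(a),48.8-8.5*np.sin(a),181])
from bench import *
g=get_image("side");pickle.dump({"side":g},open("d3.pkl","wb"))
x,y=300,190
im=cv2.cvtColor(np.array(g["image"]),cv2.COLOR_RGB2BGR)[130:290,250:370]
cv2.imwrite("pics/s3.png",cv2.convertScaleAbs(cv2.resize(im,None,fx=3.7,fy=3.7,interpolation=cv2.INTER_CUBIC),alpha=1.6))
```

```text
t 11.5 pos [588.73  51.69 181.  ] yaw tooly -171.67 z [ 0.  0. -1.] F [-0.4   0.22 -1.54] w 21.07 j6 -0.22
tool shift cm [ 0.05  2.48 -0.01]
```

View pics/s3.png

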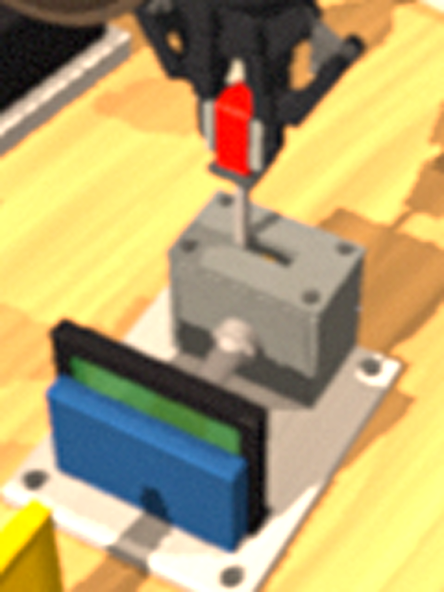

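Emit:
servo_tool(
  rows=[
    [0, 0.02, 0.8, 0, 0, 0, 0],
    [0, 0.02, 0.9, 0, 0, 0, 0],
    [0, 0, 0.8, 0, 0, 0, 0],
    [0, 0, 0, 0.2, 0, 0, 0],
    [0, 0, 0, 0.2, 0, 0, 0],
    [0, 0, 0, 0.1, 0, 0, 0],
    [0, 0, 0, 0.1, 0, 0, 0],
    [0, 0, 0, 0.1, 0, 0, 0],
    [0, 0, 0, 0.1, 0, 0, 0],
    [0, 0, 0, 0, 0, 0, 0],
  ],
)

```text
clock: 12.55
position: [563.1, 47.4, 172.0]
ee_rot: [0.757, -0.654, -0.0, 0.0]
contact_force: [0.8, 0.3, -1.2]
gripper_width: 21.4
```

Emit:
servo_tool(
  rows=[
    [0, 0, 0, 0.1, 0, 0, 0],
    [0, 0, 0, 0.1, 0, 0, 0],
    [0, 0, 0, 0.1, 0, 0, 0],
    [0, 0, 0, 0.1, 0, 0, 0],
    [0, 0, 0, 0.1, 0, 0, 0],
    [0, 0, 0, 0.1, 0, 0, 0],
    [0, 0, 0, 0.1, 0, 0, 0],
    [0, 0, -0.15, 0, 0, 0, 0],
    [0, 0, -0.15, 0, 0, 0, 0],
    [0, 0, -0.15, 0, 0, 0, 0],
    [0, 0, -0.15, 0, 0, 0, 0],
  ],
)

```text
clock: 13.65
position: [567.1, 47.7, 164.8]
ee_rot: [0.756, -0.654, -0.002, 0.002]
contact_force: [-7.0, -0.4, 1.5]
gripper_width: 21.2
```

Emit:
servo_tool(
  rows=[
    [0, 0, -0.15, 0, 0, 0, 0],
    [0, 0, -0.15, 0, 0, 0, 0],
    [0, 0, -0.15, 0, 0, 0, 0],
    [0, 0, -0.15, 0, 0, 0, 0],
    [0, 0, -0.15, 0, 0, 0, 0],
    [0, 0, -0.15, 0, 0, 0, 0],
    [0, 0, -0.15, 0, 0, 0, 0],
    [0, 0, -0.15, 0, 0, 0, 0],
    [0, 0, -0.15, 0, 0, 0, 0],
    [0, 0, -0.15, 0, 0, 0, 0],
    [0, 0, -0.15, 0, 0, 0, 0],
  ],
)

```text
clock: 14.75
position: [579.8, 49.2, 163.7]
ee_rot: [0.756, -0.654, -0.004, 0.006]
contact_force: [-10.2, -0.1, 3.9]
gripper_width: 21.9
```

Emit:
servo_tool(
  rows=[
    [0, 0, -0.14, 0, 0, 0, 0],
    [0, 0, -0.14, 0, 0, 0, 0],
    [0, 0, -0.14, 0, 0, 0, 0],
    [0, 0, -0.12, 0, 0, 0, 0],
    [0, 0, -0.1, 0, 0, 0, 0],
    [0, 0, 0, 0, 0, 0, 0],
  ],
)

```text
clock: 15.35
position: [584.9, 49.9, 162.3]
ee_rot: [0.756, -0.655, -0.006, 0.007]
contact_force: [-11.3, -0.8, 0.1]
gripper_width: 21.5
```

Emit:
servo_tool(
  rows=[
    [0, 0, -0.1, 0, 0, 0, 0],
    [0, 0, 0, 0, 0, 0, 0],
    [0, 0, 0.3, 0, 0, 0, 0],
    [0, 0, 0.2, -0.2, 0, 0, 0],
    [0, 0, 0, -0.4, 0, 0, 0],
    [0, 0, 0, -0.4, 0, 0, 0],
    [0, 0, 0, -0.5, 0, 0, 0],
    [0, 0, 0.1, -0.1, 0, 0, 0],
    [0, 0, 0, 0, 0, 0, 0],
  ],
)

```text
clock: 16.25
position: [587.6, 51.1, 182.2]
ee_rot: [0.757, -0.654, 0.001, -0.001]
contact_force: [1.3, -0.8, -0.4]
gripper_width: 21.4
```

Emit:
servo_tool(
  rows=[
    [0, 0, 0.8, 0, 0, 0, 0],
    [0, 0, 0.9, 0, 0, 0, 0],
    [0, 0, 0.75, 0, 0, 0, 0],
    [0, 0, 0, 0.3, 0, 0, 0],
    [0, 0, 0, 0.2, 0, 0, 0],
    [0, 0, 0, 0.1, 0, 0, 0],
    [0, 0, 0, 0.1, 0, 0, 0],
    [0, 0, 0, 0.1, 0, 0, 0],
    [0, 0, 0, 0.1, 0, 0, 0],
    [0, 0, 0, 0.1, 0, 0, 0],
    [0, 0, 0, 0, 0, 0, 0],
  ],
)

```text
clock: 17.35
position: [562.5, 47.3, 171.1]
ee_rot: [0.757, -0.654, -0.0, 0.0]
contact_force: [-0.9, 0.4, -1.3]
gripper_width: 21.5
```

Emit:
servo_tool(
  rows=[
    [0, 0, 0, 0.1, 0, 0, 0],
    [0, 0, 0, 0.1, 0, 0, 0],
    [0, 0, 0, 0.1, 0, 0, 0],
    [0, 0, 0, 0.1, 0, 0, 0],
    [0, 0, 0, 0.1, 0, 0, 0],
    [0, 0, 0, 0.1, 0, 0, 0],
    [0, 0, -0.15, 0, 0, 0, 0],
    [0, 0, -0.15, 0, 0, 0, 0],
    [0, 0, -0.15, 0, 0, 0, 0],
    [0, 0, -0.15, 0, 0, 0, 0],
    [0, 0, -0.15, 0, 0, 0, 0],
    [0, 0, -0.15, 0, 0, 0, 0],
  ],
)

```text
clock: 18.55
position: [567.5, 47.5, 164.3]
ee_rot: [0.756, -0.654, -0.003, 0.004]
contact_force: [-8.4, -0.7, 3.6]
gripper_width: 21.4
```

Emit:
servo_tool(
  rows=[
    [0, 0, -0.15, 0, 0, 0, 0],
    [0, 0, -0.15, 0, 0, 0, 0],
    [0, 0, -0.15, 0, 0, 0, 0],
    [0, 0, -0.15, 0, 0, 0, 0],
    [0, 0, -0.15, 0, 0, 0, 0],
    [0, 0, -0.15, 0, 0, 0, 0],
    [0, 0, -0.15, 0, 0, 0, 0],
    [0, 0, -0.15, 0, 0, 0, 0],
    [0, 0, -0.15, 0, 0, 0, 0],
  ],
)

```text
clock: 19.45
position: [579.3, 49.1, 163.8]
ee_rot: [0.756, -0.654, -0.004, 0.006]
contact_force: [-9.9, -0.8, 2.9]
gripper_width: 21.3
```

Emit:
servo_tool(
  rows=[
    [0, 0, -0.14, 0, 0, 0, 0],
    [0, 0, -0.14, 0, 0, 0, 0],
    [0, 0, -0.14, 0, 0, 0, 0],
    [0, 0, -0.12, 0, 0, 0, 0],
    [0, 0, -0.12, 0, 0, 0, 0],
    [0, 0, -0.12, 0, 0, 0, 0],
    [0, 0, 0, 0, 0, 0, 0],
  ],
)

```text
clock: 20.15
position: [585.5, 50.0, 162.2]
ee_rot: [0.756, -0.655, -0.006, 0.008]
contact_force: [-11.4, -0.8, 0.2]
gripper_width: 21.2
```

Emit:
servo_tool(
  rows=[
    [0, 0, 0.3, 0, 0, 0, 0],
    [0, 0, 0.2, -0.2, 0, 0, 0],
    [0, 0, 0, -0.4, 0, 0, 0],
    [0, 0, 0, -0.6, 0, 0, 0],
    [0, 0, 0.1, -1.0, 0, 0, 0],
    [0, 0, 0, -2.0, 0, 0, 0],
    [0, 4.9, 0, 0, 0, 0, 0],
    [0, 4.9, 0, 0, 0, 0, 0],
    [0, 4.9, 0, 0, 0, 0, 0],
    [0, 4.9, 0, 0, 0, 0, 0],
    [0, 0, 0, 0, 0, 0, 0],
    [0, 0, 0, 0, 0, 0, 0],
  ],
)

```text
clock: 21.35
position: [615.7, -144.6, 208.2]
ee_rot: [0.756, -0.655, 0.001, -0.001]
contact_force: [0.5, 0.4, -1.0]
gripper_width: 21.7
```

Run:
```python
from h import *
from bench import *
state()
g=get_image("top");d=pickle.load(open("d0.pkl","rb"));pickle.dump({"top":g,"side":get_image("side")},open("d4.pkl","wb"))
def crop(g,x,y,w,h,s):
    return cv2.resize(cv2.cvtColor(np.array(g["image"]),cv2.COLOR_RGB2BGR)[y:y+h,x:x+w],None,fx=s,fy=s,interpolation=cv2.INTER_CUBIC)
cv2.imwrite("pics/pad4.png",cv2.convertScaleAbs(np.hstack([crop(g,260,160,100,60,6),]),alpha=2.2))
im=np.array(g["image"]).astype(int)
for n,q in(("0",d["top"]),("4",g)):
    im=np.array(q["image"]).astype(int);m=(im[...,0]>1.7*im[...,1])&(im[...,0]>60)&(im[...,2]<50);m[:,:285]=0;m[:,303:]=0;m[:180]=0;m[206:]=0
    ys,xs=np.nonzero(m);print(n,len(xs),xs.min() if len(xs) else 0,xs.max() if len(xs) else 0,xs.mean() if len(xs) else 0)
    print(im[188:202:3,284:302,0]);
```

```text
t 21.35 pos [ 615.69 -144.55  208.19] yaw tooly -171.82 z [ 0. -0. -1.] F [ 0.54  0.38 -0.95] w 21.67 j6 0.12
0 56 291 295 293.19642857142856
[[ 27  26  27  46  42  37  61  87  95  94  83  73  69  71  71  73  72  70]
 [ 28  28  25  33  42  36  54  94 111 111 100  77  60  57  59  66  67  64]
 [ 29  27  23  27  49  45  44  77 110 121 120  78  33  26  33  49  54  53]
 [ 29  27  25  26  37  37  32  55  73  74  75  71  70  70  73  64  61  62]
 [ 28  29  27  24  26  43  39  43  59  66  67  64  68  71  71  72  72  72]]
4 49 286 291 288.53061224489795
[[24 25 65 80 78 72 70 69 69 68 69 67 69 69 70 67 70 67]
 [23 24 49 75 82 82 71 67 65 62 61 63 64 65 65 64 67 66]
 [25 22 34 71 84 84 61 37 32 37 61 75 75 73 74 73 72 70]
 [27 22 25 55 73 76 72 71 76 88 81 69 61 61 71 72 74 79]
 [25 26 23 31 56 66 65 74 89 93 92 92 91 92 90 92 92 92]]
```

View pics/pad4.png

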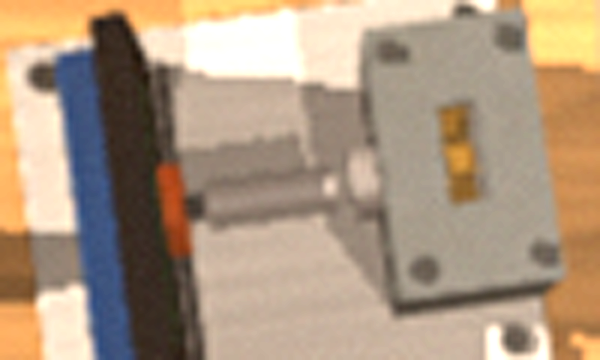

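Run:
```python
from h import *
a=np.radians(8.2);c=np.array([572.7,48.8]);ss=np.arange(-19,20,1.5)
def prof(f):
    T=pickle.load(open(f,"rb"))["top"];im=np.array(T["image"]).astype(np.float32);o=[]
    for s in ss:
        o.append(np.mean([cv2.remap(im,*[np.float32([[q]]) for q in proj(T,[c[0]+np.cos(a)*s-np.sin(a)*w+1.7,c[1]+np.sin(a)*s+np.cos(a)*w-.7,88])],cv2.INTER_LINEAR)[0,0,0] for w in(-2,0,2)]))
    return np.round(o)
p0,p4=prof("d0.pkl"),prof("d4.pkl")
for r in zip(ss,p0,p4):print(*r)
# shift of pad/sleeve along row between pictures
A=[np.array(pickle.load(open(f,"rb"))["top"]["image"]).astype(int) for f in("d0.pkl","d4.pkl")]
for y in (193,194,195):
    for im in A: print(y,im[y,284:318].sum(1))
state([572.7-9.5*np.cos(a),48.8-9.5*np.sin(a),208])
```

```text
-19.0 75.0 74.0
-17.5 70.0 70.0
-16.0 65.0 66.0
-14.5 64.0 65.0
-13.0 66.0 64.0
-11.5 66.0 64.0
-10.0 68.0 64.0
-8.5 71.0 64.0
-7.0 73.0 75.0
-5.5 71.0 85.0
-4.0 67.0 93.0
-2.5 74.0 95.0
-1.0 82.0 95.0
0.5 91.0 95.0
2.0 94.0 88.0
3.5 96.0 77.0
5.0 95.0 65.0
6.5 85.0 61.0
8.0 74.0 62.0
9.5 66.0 65.0
11.0 67.0 66.0
12.5 69.0 68.0
14.0 68.0 70.0
15.5 64.0 69.0
17.0 63.0 66.0
18.5 64.0 65.0
193 [ 67  67  62  64 124 105 114 152 186 188 188 132  79  71  92 141 154 155
 147 151 148 147 148 143 132 131 130 123 153 167 177 178 205 215]
193 [ 56  54  73 119 132 127 100  79  85 107 163 198 199 197 198 204 198 204
 196 196 195 195 190 190 186 183 176 176 171 171 171 174 176 177]
194 [ 68  68  58  62 128 120 116 162 189 190 190 128  77  66  83 128 143 140
 132 134 130 129 125 121 127 123 118 122 115 135 152 154 158 159]
194 [ 62  58  73 120 136 132 106  87  82  96 162 202 204 194 198 196 190 185
 181 176 177 171 170 172 166 164 160 160 158 154 150 154 171 184]
195 [ 73  66  62  60 129 110 100 157 186 182 170 123  84  94 103 121 121 128
 124 121 116 116 116 121 126 126 127 135 143 151 167 173 172 171]
195 [ 56  65  63 117 137 134 105  88  82  96 156 177 180 176 173 166 168 164
 165 162 155 155 155 155 167 164 164 173 185 192 172 161 180 191]
t 21.45 pos [ 615.45 -142.55  208.07] yaw tooly -171.64 z [ 0.  0. -1.] F [ 0.05  0.22 -0.98] w 21.1 j6 0.12
tool shift cm [-19.56   2.4   -0.  ]
```

Emit:
servo_tool(
  rows=[
    [0, -4.9, 0.6, 0, 0, 0, 0],
    [0, -4.9, 0.6, 0, 0, 0, 0],
    [0, -4.9, 0.6, 0, 0, 0, 0],
    [0, -4.86, 0.65, 0, 0, 0, 0],
    [0, 0, 0, 0, 0, 0, 0],
    [0, 0, 0, 0, 0, 0, 0],
    [0, 0, 0, 0, 0, 0, 0],
  ],
)

```text
clock: 22.15
position: [562.5, 47.5, 207.8]
ee_rot: [0.757, -0.653, 0.0, -0.0]
contact_force: [0.1, -1.2, -0.9]
gripper_width: 21.7
```

Run:
```python
from h import *
a=np.radians(8.2)
state([572.7-10*np.cos(a),48.8-10*np.sin(a),181])
```

```text
t 22.15 pos [562.46  47.46 207.76] yaw tooly -171.6 z [ 0.  0. -1.] F [ 0.07 -1.22 -0.86] w 21.67 j6 -0.22
tool shift cm [ 0.01 -0.03  2.68]
```

Emit:
servo_tool(
  rows=[
    [0, 0, 0, 0.8, 0, 0, 0],
    [0, 0, 0, 0.6, 0, 0, 0],
    [0, 0, 0, 0.2, 0, 0, 0],
    [0, 0, 0, 0.2, 0, 0, 0],
    [0, 0, 0, 0.2, 0, 0, 0],
    [0, 0, 0, 0.2, 0, 0, 0],
    [0, 0, 0, 0.2, 0, 0, 0],
    [0, 0, 0, 0.2, 0, 0, 0],
    [0, 0, 0, 0.2, 0, 0, 0],
    [0, 0, 0, 0.2, 0, 0, 0],
    [0, 0, 0, 0.2, 0, 0, 0],
    [0, 0, 0, 0.1, 0, 0, 0],
  ],
)

```text
clock: 23.35
position: [562.3, 46.9, 174.0]
ee_rot: [0.757, -0.654, -0.0, 0.0]
contact_force: [-0.6, 0.3, -0.9]
gripper_width: 21.2
```

Emit:
servo_tool(
  rows=[
    [0, 0, 0, 0.1, 0, 0, 0],
    [0, 0, 0, 0.1, 0, 0, 0],
    [0, 0, 0, 0.1, 0, 0, 0],
    [0, 0, 0, 0.1, 0, 0, 0],
    [0, 0, 0, 0.1, 0, 0, 0],
    [0, 0, 0, 0.1, 0, 0, 0],
    [0, 0, 0, 0.1, 0, 0, 0],
    [0, 0, 0, 0.1, 0, 0, 0],
    [0, 0, 0, 0.1, 0, 0, 0],
    [0, 0, 0, 0, 0, 0, 0],
  ],
)

```text
clock: 24.35
position: [562.3, 46.9, 165.1]
ee_rot: [0.757, -0.654, -0.0, 0.0]
contact_force: [0.1, 0.4, -1.1]
gripper_width: 21.3
```

Emit:
servo_tool(
  rows=[
    [0, -0.03, -0.2, 0, 0, 0, 0],
    [0, 0, -0.15, 0, 0, 0, 0],
    [0, 0, -0.15, 0, 0, 0, 0],
    [0, 0, -0.15, 0, 0, 0, 0],
    [0, 0, -0.15, 0, 0, 0, 0],
    [0, 0, -0.15, 0, 0, 0, 0],
    [0, 0, -0.15, 0, 0, 0, 0],
    [0, 0, -0.15, 0, 0, 0, 0],
    [0, 0, -0.15, 0, 0, 0, 0],
    [0, 0, -0.15, 0, 0, 0, 0],
    [0, 0, -0.15, 0, 0, 0, 0],
  ],
)

```text
clock: 25.45
position: [574.0, 48.1, 164.3]
ee_rot: [0.756, -0.654, -0.004, 0.006]
contact_force: [-11.2, -0.7, 6.3]
gripper_width: 21.4
```

Emit:
servo_tool(
  rows=[
    [0, 0, -0.15, 0, 0, 0, 0],
    [0, 0, -0.15, 0, 0, 0, 0],
    [0, 0, -0.15, 0, 0, 0, 0],
    [0, 0, -0.15, 0, 0, 0, 0],
    [0, 0, -0.15, 0, 0, 0, 0],
    [0, 0, -0.12, 0, 0, 0, 0],
    [0, 0, -0.12, 0, 0, 0, 0],
    [0, 0, 0, 0, 0, 0, 0],
  ],
)

```text
clock: 26.25
position: [582.6, 49.4, 163.1]
ee_rot: [0.756, -0.654, -0.005, 0.007]
contact_force: [-10.4, -0.9, 1.8]
gripper_width: 21.6
```

Emit:
servo_tool(
  rows=[
    [0, -0.03, -0.12, 0, 0, 0, 0],
    [0, -0.02, -0.12, 0, 0, 0, 0],
    [0, 0, -0.1, 0, 0, 0, 0],
    [0, 0, 0, 0, 0, 0, 0],
  ],
)

```text
clock: 26.65
position: [584.9, 50.0, 162.4]
ee_rot: [0.756, -0.655, -0.006, 0.008]
contact_force: [-11.1, -2.1, 1.6]
gripper_width: 21.1
```

Emit:
servo_tool(
  rows=[
    [0, 0, 0.3, 0, 0, 0, 0],
    [0, 0, 0.2, -0.2, 0, 0, 0],
    [0, 0, 0, -0.4, 0, 0, 0],
    [0, 0, 0, -0.6, 0, 0, 0],
    [0, 0, 0.1, -1.0, 0, 0, 0],
    [0, 0, 0, -2.0, 0, 0, 0],
    [0, 4.9, 0, 0, 0, 0, 0],
    [0, 4.9, 0, 0, 0, 0, 0],
    [0, 4.9, 0, 0, 0, 0, 0],
    [0, 4.9, 0, 0, 0, 0, 0],
    [0, 0, 0, 0, 0, 0, 0],
    [0, 0, 0, 0, 0, 0, 0],
  ],
)

```text
clock: 27.85
position: [615.5, -144.1, 208.2]
ee_rot: [0.756, -0.655, 0.001, -0.001]
contact_force: [-0.1, -0.3, -1.0]
gripper_width: 21.1
```

```bash
cat > look.py <<'E'
from h import *
from bench import *
import sys
k=sys.argv[1]
a=np.radians(8.2);c=np.array([572.7,48.8]);ss=np.arange(-17,18,1.5)
state([c[0]-10*np.cos(a),c[1]-10*np.sin(a),208])
pickle.dump({"top":get_image("top")},open(f"d{k}.pkl","wb"))
def load(f): return pickle.load(open(f,"rb"))["top"]
def samp(T,h,z,ch):
    im=np.array(T["image"]).astype(np.float32);h=np.atleast_2d(h)
    P=np.array([proj(T,[*(c+x*np.array([np.cos(a),np.sin(a)])+(y+85)*np.array([-np.sin(a),np.cos(a)])),z]) for x,y in h],np.float32)
    return cv2.remap(im,P[:,:1],P[:,1:],cv2.INTER_LINEAR)[:,0,ch]
fs=["d0.pkl","d4.pkl"]+([f"d{k}.pkl"] if k!="4" else [])
Ts=[load(f) for f in fs]
print("teeth, s at z88");
for s in ss: print(s,*[round(float(np.mean([samp(T,[s,w-85],88,0) for w in(-2,0,2)]))) for T in Ts])
print("pad/plunger along holder y at z60: R,G")
for y in np.arange(-14,36,1.5): print(y,*[(round(float(np.mean([samp(T,[x,y],60,0) for x in(-6,-3,0)]))),round(float(np.mean([samp(T,[x,y],60,1) for x in(-6,-3,0)])))) for T in Ts])
im=cv2.cvtColor(np.array(Ts[-1]["image"]),cv2.COLOR_RGB2BGR)[160:220,260:360]
cv2.imwrite(f"pics/pad{k}.png",cv2.convertScaleAbs(cv2.resize(im,None,fx=6,fy=6,interpolation=cv2.INTER_CUBIC),alpha=2.2))
E
python3 look.py 5
```

```text
t 27.85 pos [ 615.51 -144.15  208.19] yaw tooly -171.82 z [ 0. -0. -1.] F [-0.15 -0.35 -1.02] w 21.07 j6 0.12
tool shift cm [-19.71   2.49   0.  ]
teeth, s at z88
-17.0 74 72 73
-15.5 68 68 69
-14.0 64 65 66
-12.5 64 65 64
-11.0 66 64 63
-9.5 66 65 64
-8.0 70 65 66
-6.5 75 67 72
-5.0 76 78 86
-3.5 72 88 94
-2.0 69 95 98
-0.5 77 96 98
1.0 86 97 96
2.5 95 96 92
4.0 97 87 81
5.5 97 74 69
7.0 93 63 60
8.5 81 62 61
10.0 71 65 67
11.5 66 68 71
13.0 69 69 72
14.5 71 71 74
16.0 70 72 75
17.5 65 69 71
pad/plunger along holder y at z60: R,G
-14.0 (55, 47) (70, 61) (70, 61)
-12.5 (54, 47) (70, 61) (70, 62)
-11.0 (54, 46) (70, 61) (70, 61)
-9.5 (54, 46) (69, 61) (69, 61)
-8.0 (53, 46) (69, 60) (69, 61)
-6.5 (54, 47) (70, 61) (70, 61)
-5.0 (55, 47) (70, 61) (70, 61)
-3.5 (55, 47) (69, 61) (70, 61)
-2.0 (53, 46) (70, 61) (70, 61)
-0.5 (49, 42) (70, 61) (69, 61)
1.0 (41, 35) (70, 61) (70, 61)
2.5 (36, 31) (70, 61) (70, 61)
4.0 (34, 29) (70, 61) (69, 61)
5.5 (37, 29) (70, 62) (69, 61)
7.0 (52, 31) (70, 62) (70, 61)
8.5 (76, 35) (69, 61) (70, 61)
10.0 (99, 43) (64, 55) (70, 61)
11.5 (110, 46) (55, 47) (69, 61)
13.0 (112, 47) (44, 38) (67, 58)
14.5 (106, 48) (40, 34) (58, 51)
16.0 (92, 49) (39, 32) (48, 42)
17.5 (71, 48) (44, 31) (38, 31)
19.0 (50, 39) (58, 30) (47, 30)
20.5 (39, 34) (70, 31) (61, 30)
22.0 (41, 36) (81, 35) (77, 33)
23.5 (44, 37) (82, 36) (81, 35)
25.0 (40, 33) (78, 35) (81, 35)
26.5 (28, 23) (67, 33) (74, 34)
28.0 (25, 23) (44, 27) (58, 30)
29.5 (26, 24) (27, 23) (38, 26)
31.0 (27, 23) (23, 20) (24, 21)
32.5 (28, 22) (24, 19) (23, 20)
34.0 (30, 22) (26, 20) (26, 20)
35.5 (30, 23) (25, 19) (26, 20)
```

View pics/pad5.png

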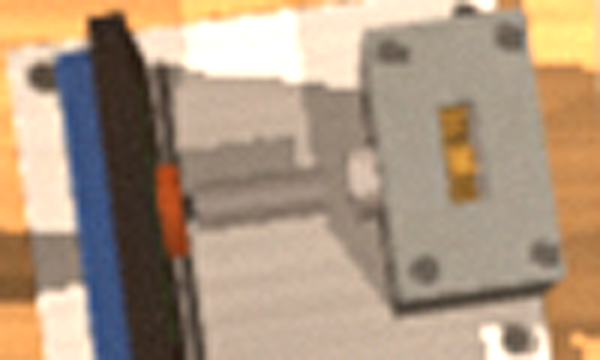

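Pad has stopped against the plate; I estimate about 2.6 mm of spring push so far, so one more tooth gives about 6.5 mm.

Emit:
servo_tool(
  rows=[
    [0, -4.9, 0.62, 0, 0, 0, 0],
    [0, -4.9, 0.62, 0, 0, 0, 0],
    [0, -4.9, 0.62, 0, 0, 0, 0],
    [0, -4.98, 0.63, 0, 0, 0, 0],
    [0, 0, 0, 0, 0, 0, 0],
    [0, 0, 0, 0, 0, 0, 0],
    [0, 0, 0, 0, 0, 0, 0],
  ],
)

```text
clock: 28.6
position: [561.8, 48.8, 207.9]
ee_rot: [0.757, -0.653, 0.0, -0.0]
contact_force: [0.4, 0.4, -0.4]
gripper_width: 21.2
```

Emit:
servo_tool(
  rows=[
    [0, 0, 0, 0.8, 0, 0, 0],
    [0, 0, 0, 0.6, 0, 0, 0],
    [0, 0, 0, 0.2, 0, 0, 0],
    [0, 0, 0, 0.2, 0, 0, 0],
    [0, 0, 0, 0.2, 0, 0, 0],
    [0, 0, 0, 0.2, 0, 0, 0],
    [0, 0, 0, 0.2, 0, 0, 0],
    [0, 0, 0, 0.2, 0, 0, 0],
    [0, 0, 0, 0.2, 0, 0, 0],
    [0, 0, 0, 0.2, 0, 0, 0],
    [0, 0, 0, 0.2, 0, 0, 0],
    [0, 0, 0, 0.1, 0, 0, 0],
  ],
)

```text
clock: 29.8
position: [561.5, 48.2, 174.0]
ee_rot: [0.757, -0.654, -0.0, 0.0]
contact_force: [0.6, 0.0, -1.1]
gripper_width: 21.3
```

Emit:
servo_tool(
  rows=[
    [0, 0, 0, 0.1, 0, 0, 0],
    [0, 0, 0, 0.1, 0, 0, 0],
    [0, 0, 0, 0.1, 0, 0, 0],
    [0, 0, 0, 0.1, 0, 0, 0],
    [0, 0, 0, 0.1, 0, 0, 0],
    [0, 0, 0, 0.1, 0, 0, 0],
    [0, 0, 0, 0.1, 0, 0, 0],
    [0, 0, 0, 0.1, 0, 0, 0],
    [0, 0, 0, 0.1, 0, 0, 0],
    [0, 0, 0, 0, 0, 0, 0],
  ],
)

```text
clock: 30.8
position: [561.5, 48.2, 165.1]
ee_rot: [0.757, -0.654, -0.0, 0.0]
contact_force: [-0.1, -0.1, -1.1]
gripper_width: 21.4
```

Emit:
servo_tool(
  rows=[
    [0, 0.05, -0.2, 0, 0, 0, 0],
    [0, 0.05, -0.15, 0, 0, 0, 0],
    [0, 0, -0.15, 0, 0, 0, 0],
    [0, 0, -0.15, 0, 0, 0, 0],
    [0, 0, -0.15, 0, 0, 0, 0],
    [0, 0, -0.15, 0, 0, 0, 0],
    [0, 0, -0.15, 0, 0, 0, 0],
    [0, 0, -0.15, 0, 0, 0, 0],
    [0, 0, -0.15, 0, 0, 0, 0],
    [0, 0, -0.15, 0, 0, 0, 0],
    [0, 0, -0.15, 0, 0, 0, 0],
  ],
)

```text
clock: 31.9
position: [573.2, 48.0, 164.3]
ee_rot: [0.756, -0.654, -0.004, 0.006]
contact_force: [-11.2, -1.0, 4.5]
gripper_width: 20.9
```

Emit:
servo_tool(
  rows=[
    [0, 0, -0.15, 0, 0, 0, 0],
    [0, 0, -0.15, 0, 0, 0, 0],
    [0, 0, -0.15, 0, 0, 0, 0],
    [0, 0, -0.15, 0, 0, 0, 0],
    [0, 0, -0.15, 0, 0, 0, 0],
    [0, 0, -0.12, 0, 0, 0, 0],
    [0, 0, -0.12, 0, 0, 0, 0],
    [0, 0, 0, 0, 0, 0, 0],
  ],
)

```text
clock: 32.7
position: [581.6, 49.2, 163.2]
ee_rot: [0.756, -0.654, -0.005, 0.007]
contact_force: [-11.9, -1.1, 4.4]
gripper_width: 21.3
```

Emit:
servo_tool(
  rows=[
    [0, -0.03, -0.13, 0, 0, 0, 0],
    [0, -0.02, -0.13, 0, 0, 0, 0],
    [0, 0, -0.12, 0, 0, 0, 0],
    [0, 0, 0, 0, 0, 0, 0],
  ],
)

```text
clock: 33.1
position: [584.4, 49.8, 162.5]
ee_rot: [0.756, -0.655, -0.006, 0.009]
contact_force: [-12.4, -1.7, 3.0]
gripper_width: 21.1
```

Emit:
servo_tool(
  rows=[
    [0, 0, 0.3, 0, 0, 0, 0],
    [0, 0, 0.2, -0.2, 0, 0, 0],
    [0, 0, 0, -0.4, 0, 0, 0],
    [0, 0, 0, -0.6, 0, 0, 0],
    [0, 0, 0.1, -1.0, 0, 0, 0],
    [0, 0, 0, -2.0, 0, 0, 0],
    [0, 4.9, 0, 0, 0, 0, 0],
    [0, 4.9, 0, 0, 0, 0, 0],
    [0, 4.9, 0, 0, 0, 0, 0],
    [0, 4.9, 0, 0, 0, 0, 0],
    [0, 0, 0, 0, 0, 0, 0],
    [0, 0, 0, 0, 0, 0, 0],
  ],
)

```text
clock: 34.3
position: [615.4, -144.1, 208.2]
ee_rot: [0.756, -0.655, 0.001, -0.001]
contact_force: [-0.2, 0.5, -0.4]
gripper_width: 21.5
```

```bash
python3 look.py 6; python3 -c "
from h import *
state([529,-224.3,208])"
```

```text
t 34.3 pos [ 615.39 -144.08  208.22] yaw tooly -171.82 z [ 0. -0. -1.] F [-0.18  0.45 -0.41] w 21.49 j6 0.12
tool shift cm [-19.7    2.48   0.01]
teeth, s at z88
-17.0 74 72 74
-15.5 68 68 69
-14.0 64 65 65
-12.5 64 65 64
-11.0 66 64 63
-9.5 66 65 63
-8.0 70 65 72
-6.5 75 67 84
-5.0 76 78 96
-3.5 72 88 99
-2.0 69 95 99
-0.5 77 96 99
1.0 86 97 93
2.5 95 96 83
4.0 97 87 72
5.5 97 74 65
7.0 93 63 63
8.5 81 62 65
10.0 71 65 68
11.5 66 68 70
13.0 69 69 71
14.5 71 71 75
16.0 70 72 77
17.5 65 69 74
pad/plunger along holder y at z60: R,G
-14.0 (55, 47) (70, 61) (69, 61)
-12.5 (54, 47) (70, 61) (69, 61)
-11.0 (54, 46) (70, 61) (70, 61)
-9.5 (54, 46) (69, 61) (70, 61)
-8.0 (53, 46) (69, 60) (69, 60)
-6.5 (54, 47) (70, 61) (69, 60)
-5.0 (55, 47) (70, 61) (70, 61)
-3.5 (55, 47) (69, 61) (69, 61)
-2.0 (53, 46) (70, 61) (69, 61)
-0.5 (49, 42) (70, 61) (70, 61)
1.0 (41, 35) (70, 61) (70, 62)
2.5 (36, 31) (70, 61) (70, 62)
4.0 (34, 29) (70, 61) (70, 61)
5.5 (37, 29) (70, 62) (69, 61)
7.0 (52, 31) (70, 62) (70, 61)
8.5 (76, 35) (69, 61) (70, 61)
10.0 (99, 43) (64, 55) (70, 61)
11.5 (110, 46) (55, 47) (70, 61)
13.0 (112, 47) (44, 38) (69, 61)
14.5 (106, 48) (40, 34) (67, 59)
16.0 (92, 49) (39, 32) (62, 54)
17.5 (71, 48) (44, 31) (55, 47)
19.0 (50, 39) (58, 30) (57, 39)
20.5 (39, 34) (70, 31) (64, 33)
22.0 (41, 36) (81, 35) (78, 34)
23.5 (44, 37) (82, 36) (81, 35)
25.0 (40, 33) (78, 35) (80, 35)
26.5 (28, 23) (67, 33) (73, 33)
28.0 (25, 23) (44, 27) (57, 29)
29.5 (26, 24) (27, 23) (38, 25)
31.0 (27, 23) (23, 20) (25, 21)
32.5 (28, 22) (24, 19) (23, 19)
34.0 (30, 22) (26, 20) (25, 19)
35.5 (30, 23) (25, 19) (26, 20)
t 34.35 pos [ 615.21 -142.9   208.18] yaw tooly -171.72 z [ 0.  0. -1.] F [-0.23  0.19 -0.48] w 21.66 j6 0.12
tool shift cm [ 6.81  9.7  -0.  ]
```

Emit:
servo_tool(
  rows=[
    [0, 2.23, 3.27, 0, 0, 0, 0],
    [0, 2.23, 3.27, 0, 0, 0, 0],
    [0, 2.23, 3.26, 0, 0, 0, 0],
    [0, 0, 0, 0, 0, 0, -2.4],
    [0, 0, 0, 0.7, 0, 0, 0],
    [0, 0, 0, 0.7, 0, 0, 0],
    [0, 0, 0, 0.4, 0, 0, 0],
    [0, 0, 0, 0, 0, 0, 0],
    [0, 0, 0, 0, 0, 0, 0],
  ],
)

```text
clock: 35.25
position: [527.6, -222.6, 189.0]
ee_rot: [0.77, -0.638, -0.0, 0.0]
contact_force: [-0.7, 0.4, -1.6]
gripper_width: 21.4
```

Run:
```python
from h import *
from bench import *
s,M=state([528,-224.3,97])
g=get_image("side");d=pickle.load(open("d1.pkl","rb"))
f=lambda g:cv2.resize(cv2.cvtColor(np.array(g["image"]),cv2.COLOR_RGB2BGR)[84:174,370:450],None,fx=5,fy=5,interpolation=cv2.INTER_CUBIC)
cv2.imwrite("pics/ret.png",cv2.convertScaleAbs(np.hstack([f(d["side"]),f(g)]),alpha=1.4))
```

```text
t 35.25 pos [ 527.61 -222.57  188.95] yaw tooly -169.23 z [-0. -0. -1.] F [-0.67  0.43 -1.63] w 21.36 j6 0.3
tool shift cm [ 0.18 -0.01  9.2 ]
```

View pics/ret.png

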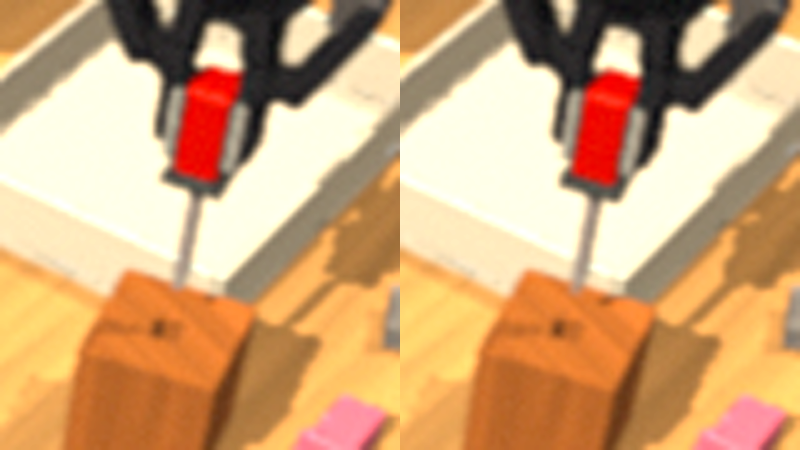

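The key looks the same as right after pick-up (no slip). Lowering after correcting 1.7 mm sideways.

Emit:
servo_tool(
  rows=[
    [0, 0.17, 0, 1.0, 0, 0, 0],
    [0, 0, 0, 1.0, 0, 0, 0],
    [0, 0, 0, 0.2, 0, 0, 0],
    [0, 0, 0, 0.2, 0, 0, 0],
    [0, 0, 0, 0.2, 0, 0, 0],
    [0, 0, 0, 0.2, 0, 0, 0],
    [0, 0, 0, 0.2, 0, 0, 0],
    [0, 0, 0, 0.2, 0, 0, 0],
    [0, 0, 0, 0.2, 0, 0, 0],
    [0, 0, 0, 0.2, 0, 0, 0],
    [0, 0, 0, 0, 0, 0, 0],
  ],
)

```text
clock: 36.4
position: [527.3, -224.7, 153.0]
ee_rot: [0.77, -0.638, -0.0, 0.0]
contact_force: [-0.6, -0.2, -1.2]
gripper_width: 21.0
```

Tip is inside the pocket without contact. Continuing down 55 mm.

Emit:
servo_tool(
  rows=[
    [0, 0, 0, 1.0, 0, 0, 0],
    [0, 0, 0, 1.0, 0, 0, 0],
    [0, 0, 0, 1.0, 0, 0, 0],
    [0, 0, 0, 1.0, 0, 0, 0],
    [0, 0, 0, 0.8, 0, 0, 0],
    [0, 0, 0, 0.3, 0, 0, 0],
    [0, 0, 0, 0.1, 0, 0, 0],
    [0, 0, 0, 0.1, 0, 0, 0],
    [0, 0, 0, 0.1, 0, 0, 0],
    [0, 0, 0, 0.1, 0, 0, 0],
    [0, 0, 0, 0, 0, 0, 0],
  ],
)

```text
clock: 37.5
position: [527.5, -224.7, 98.4]
ee_rot: [0.77, -0.638, 0.0, -0.0]
contact_force: [-0.7, -0.5, -0.8]
gripper_width: 21.1
```

Emit:
servo_tool(
  rows=[
    [0, 0, 0, 0.05, 0, 0, 0],
    [0, 0, 0, 0.05, 0, 0, 0],
    [0, 0, 0, 0.05, 0, 0, 0],
    [0, 0, 0, 0.05, 0, 0, 0],
    [0, 0, 0, 0.05, 0, 0, 0],
    [0, 0, 0, 0, 0, 0, 0],
  ],
)

```text
clock: 38.1
position: [527.6, -224.7, 97.2]
ee_rot: [0.77, -0.638, 0.0, 0.0]
contact_force: [-2.3, 2.8, 7.2]
gripper_width: 21.6
```

Emit:
servo_tool(
  rows=[
    [0.3, 0, 0, 0, 0, 0, 0],
    [0.5, 0, 0, 0, 0, 0, 0],
    [0.7, 0, 0, 0, 0, 0, 0],
    [0.7, 0, 0, 0, 0, 0, 0],
    [0.7, 0, 0, 0, 0, 0, 0],
    [0.7, 0, 0, 0, 0, 0, 0],
    [0.7, 0, 0, -1.0, 0, 0, 0],
    [0.7, 0, 0, -2.0, 0, 0, 0],
    [0.7, 0, 0, -4.0, 0, 0, 0],
    [0.7, 0, 0, -4.0, 0, 0, 0],
    [0.7, 0, 0, 0, 0, 0, 0],
    [0.7, 0, 0, 0, 0, 0, 0],
  ],
)

```text
clock: 39.3
position: [528.0, -224.7, 207.7]
ee_rot: [0.77, -0.638, 0.001, -0.001]
contact_force: [-0.4, 0.4, -0.6]
gripper_width: 59.4
```

Run:
```python
from h import *
from bench import *
state()
g=get_image("side");t=get_image("top")
f=lambda g,y,x,h,w,s:cv2.resize(cv2.cvtColor(np.array(g["image"]),cv2.COLOR_RGB2BGR)[y:y+h,x:x+w],None,fx=s,fy=s,interpolation=cv2.INTER_CUBIC)
cv2.imwrite("pics/end.png",cv2.convertScaleAbs(np.hstack([f(g,100,380,80,60,5),f(t,100,230,80*1,80,5) if 0 else f(t,140,250,80,90,5)]),alpha=1.6))
```

```text
t 39.3 pos [ 527.99 -224.68  207.67] yaw tooly -169.28 z [ 0. -0. -1.] F [-0.39  0.42 -0.6 ] w 59.43 j6 0.31
```

View pics/end.png

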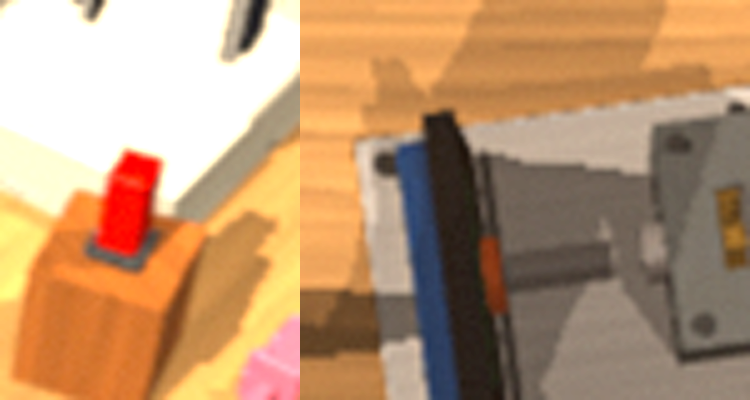

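The key stands upright with its collar on the wood at about (125,250) in the side crop. The pad is closed on the upright plate and the stem gap is nearly gone. The fingers are clear, so I'm handing in.

```bash
python3 -c "
from bench import *
print(job_done())"
```

```text
the job is handed in; nothing more can be done
None
```

I tightened the pad with five strokes of the key (about 4.7 teeth) until the plate was held, put the key back in its stand, and handed the job in at about 39 s. No verdict was reported.

- **Pad:** From tooth positions and pad edges in the top view, the spring is pushed back about 6.4 mm. My uncertainty is about 1 mm, because the pad joint cannot be read directly. The fourth stroke moved the pad about 1 mm and the plunger about 4 mm. The fifth moved the pad not at all, so it was on the plate.
- **Forces:** The largest sideways push read at the end of any move was 12.4 N. No entry into the slot landed on a tooth or on the housing.
- **Key:** It met the wood at the same height it was picked from (97.2 mm), with 7 N of contact. The last picture shows it upright with the collar down.
- **Plate and surroundings:** The plate stands upright and the gripper was open and clear about 110 mm above. I did not check the bottles and beaker in a closing picture, but the arm never went near them.
- **Disagreement:** My first estimates of the gap between pad and plate scattered between about 6 and 11 mm. I therefore relied on where the pad stopped moving rather than on that gap.

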